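Feel the press bed's wells for a leftover slug, then seat the new die

ROBOT

A 6-joint arm with a two-finger parallel gripper is mounted at the origin on the work surface; the furniture and walls round the work are solid. World frame = base frame: x ahead of the robot, y to its left, z up, the work surface at z = 0. Lengths are in m, angles in rad, forces in N, time in s.
With the tool pointing down it reaches from about 0.35 to 0.85 m from the base axis. Payload 8.1 kg.
Tool frame: the origin (TCP) lies midway between the tips of the shut fingers; the grasp point (between the pads) lies robot.grip_depth behind it (robot.grip_depth is the distance from the TCP to the grasp point, in m); z points along the fingers, y is the line along which they close (so a half turn about z gives the same grasp; the last joint's range is limited). The gripper opens to 93 mm and grips with 3 to 60 N. Pads are 15 mm wide; open, the fingers measure 128 mm over their backs; the gripper's body (75 mm by 188 mm) begins 65 mm behind the grasp point.
Start: joints at [-1.416, 0.13, 1.488, -0, 1.523, -0.085], TCP at [0.143, -0.583, 0.189] pointing down, gripper open.
Joint ranges: [-2.96, 2.96], [-0.89, 2.26], [0.02, 2.5], [-1.34, 4.48], [0, 2.73], [-2.66, 2.66]. Speed limits (rad/s): [2.39, 2.39, 2.79, 3.14, 3.14, 3.14].

INTERFACE

Orientations are given as a rotation vector (axis times angle).
In Python, from plant import robot gives the robot as it stands.
- The arm moves only by the tool carry_out, never from a script. Its argument "rows" is a list of rows, each a list of 6 numbers: the shift along the tool's x, y, z in m, then the turn, a rotation vector about the tool's x, y, z in degrees. A call has 1 to 12 rows; each row is the pose to reach, as a shift and turn from the pose commanded when the call began, along the tool's axes at that moment; what a row does not reach only later rows make up. A row lasts 1/8 s, in which the tool goes at most 62.5 mm and 10.7 degrees, less where a joint would pass 70% of its speed; a pose out of reach is approached as far as the arm can. A call with a gripper value outside its range is refused whole. "jaw" is the closure in counts, from 0 (fully open) to 255 (shut), set as the call begins (left out, the last holds). The fingers move at their own pace and stop on an object; "force" is the grip in N (left out, the last holds). Time passes only in rows, so rows that repeat a pose let the fingers close. It gives the time, the measured TCP pose, the force, the opening and the grip force at its end, in the units of the state.
- robot.read_state(): the state, without advancing time (a new reading comes with each control period).
- robot.read_camera(name): name is "side" or "top" or "wrist"; returns the picture (420x560x3 uint8, red, green, blue); there is no depth.
- robot.camera_model(name): a dict with "fx", "fy", "cx", "cy" (pixels), "R" (3x3) and "t" (3): a world point X has camera coordinates R X + t; the wrist camera has in their place "mount" (4x4, takes a point from camera to tool coordinates, whose origin is the TCP and whose axes are the flange's). Camera axes: x right, y down, z forward; pixel columns grow to the right and rows downward; lengths in m; the calibration is good to about 2 mm. A picture is of the moment at which its call begins: read the wrist's pose just before it. camera_model takes no time and is no camera call.
- robot.close_job(): hands the job in; it is judged then, once.
Trained networks look in the newest picture that a camera, given by its name, has taken for a name from the list of things; names that differ only in an ending like _2 or _b are one class to them, and where a whole thing is asked for, a point or a joint stands for the part that bears it (a point fixed in the world has none). Each returns a list of dicts, best first, with "conf" (0 to 1); they miss things now and then, are a little off and sometimes report something else, mostly with a low value. They report only what shows in the picture. A call takes as long as a camera call. They do not tell look-alikes from the thing itself.
- robot.outline_of(camera, target): "pixels" (420x560 bool, what is visible of it) and "pixel" ([column, row] in pixels, amid what is visible of it).
The state is a dict: "t": time; "q": joint angles; "dq": joint speeds; "joint_torque": joint torques, N m; "tool_pos": TCP position; "orientation": TCP orientation; "force": force on the tool from outside, world axes, zero at the start; "wrist_torque": the same for the moment, N m; "opening": finger opening in m; "gripper_force": force on a finger pad.
Only numpy, scipy, OpenCV 4.12 (cv2) and the standard library are available. Lean on these libraries where they do the work, as an engineer would, in place of code of your own. Each camera call takes 0.05 s, during which the arm holds its last target. There are 200 camera calls.

TASK

One of the two wells of the press bed still has a leftover slug lying deep inside, the other is clear. Feel lightly down the wells with the foot of the hand pusher, without driving a well's stiff pad down, and leave the pusher standing in the well with the leftover as a marker; only then take the new die from its stand and press it gently, fully home with its flange flush, into the clear well. Leave the loupe, the barrel and the oil cup where they are.

Things in the scene. Friction and masses are not known exactly. Their poses are not given: they have to be found in the camera images.
- press_bed: dark steel die bed, fixed: foot 80 x 150 x 8 mm, on it a well plate 64 x 130 mm, top face 44 mm above the bench. Origin: centre of its underside, z up; two wells along its y axis, 70 mm apart. In one, unknown which, a loose dark steel slug (16 mm across, 12 mm tall) lies on the pad, so a probe stops 12 mm below the mouth instead of 24 mm
- well_1 (a point): centre of the mouth of one well, in the bed's top face, at +35 mm along the bed's y; z up. The well is a round bore of 18 mm; the top of its raised pad lies 24 mm below the mouth
- well_2 (a point): centre of the mouth of the other well, like the first, at -35 mm along the bed's y; z up
- pad_1 (a joint): stiff knock-out pad at the bottom of well 1: how far it is pushed down, m (0 raised, as at the start; 0.007 lowest; a die that is home holds it at 0.006). It holds still under a light touch, slides down under more than about 10 N and stays where it is pushed
- pad_2 (a joint): the same for the pad in well 2
- pusher: pale hand pusher standing on its foot: 72 mm tall, round foot 16 mm across and 12 mm tall, stem about 10 mm across above it, 30 g. Origin: centre of the underside of its foot; z up along the stem. Grip the stem near its top
- pusher_foot (a point): centre of the underside of the pusher's foot (the pusher's origin)
- new_die: white plastic die, 62 mm tall, about 60 g: spigot 16 mm across, 30 mm long with chamfered end, then a flange 28 mm across, 6 mm thick, then a round grip 16 mm across, 26 mm tall. Origin: centre of the spigot's lower end; z up to the grip. Starts with the spigot in the die stand, flange on its top. Seating pushes the pad down 6 mm (about 10 N) until the flange lies on the bed
- die_flange (a point): on the die's axis, at the underside of the flange, 30 mm above the die's origin
- die_stand: wooden block fixed to the bench, 56 x 56 x 40 mm, with a 20 mm hole in the middle that holds the die. Origin: centre of its underside; z up
- loupe: black eye loupe, 34 mm across, 30 mm tall, standing loose; a bystander. Origin: centre of its underside
- barrel: brass mainspring barrel, 22 mm across, 10 mm tall, standing loose; a bystander. Origin: centre of its underside
- oil_cup: small round oil cup with a lid, 34 mm across, 26 mm tall, standing loose; a bystander. Origin: centre of its underside
Things that resemble listed ones, but are neither listed nor needed, are in the scene too. There is more than one size of the press_bed; the one meant has the size given above.

How it is judged:
On the way, in this order (a step that is already met when the one before it is completed fails the run):
1. the pusher stands, let go, in the well with the leftover (((horizontal distance between pusher_foot and well_1 below 0.006 m and z of pusher_foot in the frame of well_1 between -0.019 and -0.006 m and angle between pusher's own z axis and vertical below 0.3 rad) or (horizontal distance between pusher_foot and well_2 below 0.006 m and z of pusher_foot in the frame of well_2 between -0.019 and -0.006 m and angle between pusher's own z axis and vertical below 0.3 rad)) and contact force between the fingers and pusher below 0.1 N and linear speed of pusher below 0.02 m/s), for 0.2 s.
2. the new die is fully home in the clear well (((horizontal distance between die_flange and well_1 below 0.004 m and z of die_flange in the frame of well_1 below 0.0015 m and angle between new_die's own z axis and vertical below 0.06 rad) or (horizontal distance between die_flange and well_2 below 0.004 m and z of die_flange in the frame of well_2 below 0.0015 m and angle between new_die's own z axis and vertical below 0.06 rad))), for 0.2 s.
At the end, for the whole second after the job is handed in: die home in the clear well (flange within 1.5 mm of the bed top, 4 mm of the well centre, upright within 0.06 rad); pusher standing in the other well on the leftover (foot 6 to 19 mm below the mouth, within 6 mm of its centre, tilt under 0.3 rad); both released and at rest ((((horizontal distance between pusher_foot and well_1 below 0.006 m and z of pusher_foot in the frame of well_1 between -0.019 and -0.006 m and angle between pusher's own z axis and vertical below 0.3 rad) and (horizontal distance between die_flange and well_2 below 0.004 m and z of die_flange in the frame of well_2 below 0.0015 m and angle between new_die's own z axis and vertical below 0.06 rad)) or ((horizontal distance between pusher_foot and well_2 below 0.006 m and z of pusher_foot in the frame of well_2 between -0.019 and -0.006 m and angle between pusher's own z axis and vertical below 0.3 rad) and (horizontal distance between die_flange and well_1 below 0.004 m and z of die_flange in the frame of well_1 below 0.0015 m and angle between new_die's own z axis and vertical below 0.06 rad))) and contact force between the fingers and pusher below 0.1 N and linear speed of each of pusher, new_die below 0.02 m/s); the robot touches nothing.
It fails at once if the new die enters a well (more than 4 mm) while the pusher is not in the other one, on the leftover (((horizontal distance between new_die and well_1 below 0.008 m and z of new_die in the frame of well_1 below -0.004 m) and not (horizontal distance between pusher_foot and well_2 below 0.006 m and z of pusher_foot in the frame of well_2 between -0.019 and -0.006 m and angle between pusher's own z axis and vertical below 0.3 rad)) or ((horizontal distance between new_die and well_2 below 0.008 m and z of new_die in the frame of well_2 below -0.004 m) and not (horizontal distance between pusher_foot and well_1 below 0.006 m and z of pusher_foot in the frame of well_1 between -0.019 and -0.006 m and angle between pusher's own z axis and vertical below 0.3 rad))).
It fails at once if a knock-out pad is driven down more than 3 mm by anything but the new die ((value of joint pad_1 above 0.003 m and not (horizontal distance between new_die and well_1 below 0.008 m and z of new_die in the frame of well_1 below -0.004 m)) or (value of joint pad_2 above 0.003 m and not (horizontal distance between new_die and well_2 below 0.008 m and z of new_die in the frame of well_2 below -0.004 m))).
It fails at once if the new die is pressed on the bed with more than 40 N (contact force between new_die and press_bed above 40 N).
It fails at once if the loupe, the barrel or the oil cup is moved more than 30 mm (distance of any of loupe, barrel, oil_cup from where it was at the start of the episode above 0.03 m).
It also fails if it takes over 64 s, if anything falls off the work surface, if the arm or the gripper's body presses on something with over 40 N, if the wrist force passes 120 N, or if a joint passes its speed limit or range.

## Working session

There is one attempt and no reset: what is moved stays moved. The work goes in short steps, Python scripts to look and compute and a tool call to move; the robot and the scene stay as the last step left them, time stands still between calls to the robot, and variables do not carry over. Pictures are saved under pics/ and viewed, at most 10 in all, crops included, and the job is handed in when it is done.

Besides the shell and the picture viewer there is one more tool, called after "Request:" in YAML: its name, and indented under it one key for each argument. carry_out: Moves the arm, as the interface text tells. Its arguments: {"type":"object","properties":{"rows":{"type":"array"},"jaw":{"type":"number"},"force":{"type":"number"}},"required":["rows"]}

```bash
mkdir -p pics; ls; cat > h.py <<'E'
import numpy as np, cv2
from scipy.spatial.transform import Rotation as Ro
from plant import robot
def cam(n):
    m=robot.camera_model(n)
    K=np.array([[m['fx'],0,m['cx']],[0,m['fy'],m['cy']],[0,0,1]])
    if 'mount' in m:
        s=robot.read_state(); T=np.eye(4); T[:3,:3]=Ro.from_rotvec(s['orientation']).as_matrix(); T[:3,3]=s['tool_pos']
        W=np.linalg.inv(T@np.array(m['mount'])); return K,W[:3,:3],W[:3,3]
    return K,np.array(m['R']),np.array(m['t'])
def ray(n,px,z,C=None):
    K,R,t=C or cam(n); o=-R.T@t; d=R.T@np.linalg.inv(K)@np.array([px[0],px[1],1.]); return o+d*(z-o[2])/d[2]
def proj(n,X,C=None):
    K,R,t=C or cam(n); p=K@(R@np.array(X)+t); return p[:2]/p[2]
def save(n,f): 
    im=robot.read_camera(n); cv2.imwrite('pics/'+f,im[:,:,::-1]); return im
E
python3 - <<'E'
from h import *
s=robot.read_state(); print(s, robot.grip_depth)
a=save('side','side0.png'); b=save('top','top0.png')
H={'press_bed':.044,'pusher':.03,'new_die':.05,'die_stand':.04,'loupe':.03,'barrel':.01,'oil_cup':.026}
for n in ('top','side'):
    for k,z in H.items():
        for o in robot.outline_of(n,k)[:4]: print(n,k,round(o['conf'],2),np.round(o['pixel']),o['pixels'].sum(),ray(n,o['pixel'],z).round(3))
for n in ('top','side'):
    K,R,t=cam(n);print(n,(-R.T@t).round(3),K[0,0])
print(robot.read_state()['t'])
E
```

```text
pics
{'t': 0.0, 'q': array([-1.41638441e+00,  1.31187160e-01,  1.48925807e+00, -1.01109786e-05,
        1.52298877e+00, -8.54199840e-02]), 'dq': array([0.00038164, 0.00093181, 0.00044014, 0.00091895, 0.00026917,
       0.00159081]), 'joint_torque': array([-3.24246803e-04, -5.59849334e+01, -4.91752231e+01,  7.67655065e-02,
        3.54820210e-02, -1.76027061e-04]), 'tool_pos': array([ 0.14243466, -0.582215  ,  0.18818361]), 'orientation': array([-3.11720513e+00, -3.75605498e-01,  1.15541934e-04]), 'force': array([-0.4409731 , -0.19010778, -0.33565455]), 'wrist_torque': array([0.048942  , 0.05636854, 0.01670154]), 'gripper_force': 0.0, 'opening': 0.09274784752569752} 0.0188
top press_bed 0.93 [208. 209.] 1757 [0.54  0.198 0.044]
top press_bed 0.89 [205. 272.] 982 [0.385 0.204 0.044]
top pusher 0.6 [336. 201.] 34 [ 0.558 -0.124  0.03 ]
top new_die 0.66 [275. 250.] 70 [0.436 0.032 0.05 ]
top new_die 0.54 [336. 201.] 43 [ 0.553 -0.121  0.05 ]
top die_stand 0.76 [280. 249.] 418 [0.437 0.021 0.04 ]
top loupe 0.72 [212. 159.] 153 [0.673 0.191 0.03 ]
top loupe 0.46 [209. 210.] 1738 [0.54  0.198 0.03 ]
top barrel 0.59 [237. 167.] 42 [0.656 0.131 0.01 ]
top oil_cup 0.51 [403. 220.] 145 [ 0.507 -0.292  0.026]
side press_bed 0.84 [284. 320.] 2478 [0.354 0.241 0.044]
side press_bed 0.57 [206. 278.] 3682 [0.517 0.231 0.044]
side pusher 0.44 [288. 186.] 114 [ 0.564 -0.114  0.03 ]
side new_die 0.49 [301. 235.] 158 [0.436 0.047 0.05 ]
side die_stand 0.91 [302. 243.] 930 [0.429 0.055 0.04 ]
side die_stand 0.71 [183. 241.] 91 [0.622 0.169 0.04 ]
side loupe 0.62 [158. 246.] 325 [0.66  0.196 0.03 ]
side barrel 0.32 [304. 233.] 163 [ 0.46  -0.007  0.01 ]
side oil_cup 0.66 [341. 165.] 147 [ 0.506 -0.265  0.026]
side oil_cup 0.61 [201. 278.] 3629 [0.538 0.221 0.026]
top [0.402 0.016 1.004] 388.73983826031196
side [0.059 0.724 0.645] 519.4223453965891
0.8
```

```bash
python3 - <<'E'
import cv2,numpy as np
a=cv2.imread('pics/top0.png')[140:300,170:430]
cv2.imwrite('pics/t.png',cv2.resize(a,None,fx=3,fy=3,interpolation=2))
a=cv2.imread('pics/side0.png')[140:360,120:400]
cv2.imwrite('pics/s.png',cv2.resize(a,None,fx=2.7,fy=2.7,interpolation=2))
E
```

```text
(no output)
```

View pics/t.png

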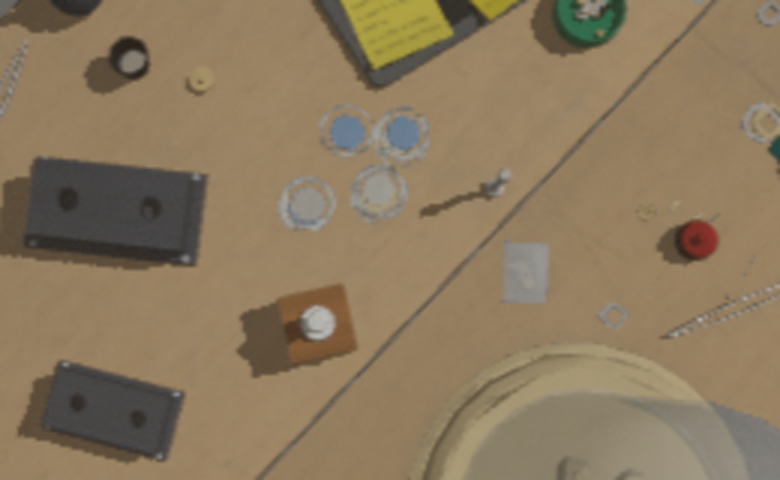

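View pics/s.png

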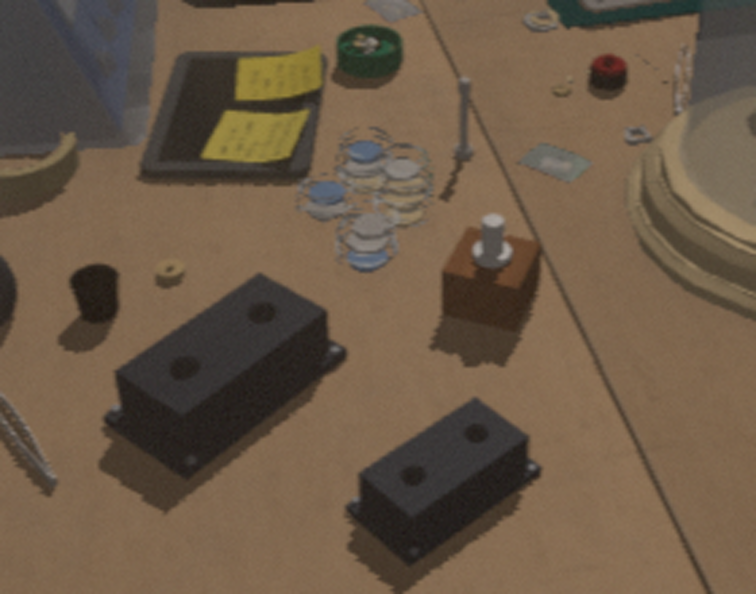

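Candidates: for the bed, the big one at top px (208,209) and a smaller look-alike at (205,272). For the pusher, only the one at (336,201). For the die, only the one on its stand at (275,250). I choose the big bed and will check its size. One full view to see what the cream round object is.

```bash
python3 - <<'E'
from h import *
a=cv2.imread('pics/side0.png');b=cv2.imread('pics/top0.png')
cv2.imwrite('pics/full.png',cv2.resize(np.vstack([a,b]),(448,600)) if 0 else cv2.resize(np.hstack([a,b]),(800,300)))
T=lambda x,y:(170+x/3,140+y/3); S=lambda x,y:(120+x/2.7,140+y/2.7)
print('wells',[ray('top',T(*p),.044).round(4) for p in((67,198),(150,207))],[ray('side',S(*p),.044).round(4) for p in((185,367),(262,312))])
print('small',[ray('top',T(*p),.03).round(4) for p in((78,402),(138,418))])
print('foot corners',[ray('top',T(*p),.008).round(4) for p in((30,242),(190,262),(203,175))])
print('pusher foot',ray('top',T(488,191),.006),ray('side',S(462,152),.006),'top',ray('top',T(503,176),.072),ray('side',S(464,81),.072))
print('die top',ray('top',T(318,318),.072),ray('side',S(492,221),.072))
s=robot.read_state();print(Ro.from_rotvec(s['orientation']).as_matrix().round(3)); print(np.round(robot.camera_model('wrist')['mount'],3),robot.camera_model('wrist')['fx'])
E
```

```text
wells [array([0.5486, 0.238 , 0.044 ]), array([0.5398, 0.1688, 0.044 ])] [array([0.5458, 0.2419, 0.044 ]), array([0.5377, 0.1728, 0.044 ])]
small [array([0.3803, 0.23  , 0.03  ]), array([0.3664, 0.1804, 0.03  ])]
foot corners [array([0.5165, 0.2777, 0.008 ]), array([0.4967, 0.1401, 0.008 ]), array([0.5721, 0.1287, 0.008 ])]
pusher foot [ 0.55386206 -0.11779826  0.006     ] [ 0.55382895 -0.11387909  0.006     ] top [ 0.55589024 -0.12154256  0.072     ] [ 0.5549323  -0.11749595  0.072     ]
die top [0.44396061 0.03014245 0.072     ] [0.44029512 0.03616638 0.072     ]
[[ 0.971  0.238  0.   ]
 [ 0.238 -0.971 -0.   ]
 [ 0.     0.    -1.   ]]
[[-0.001 -0.961 -0.276  0.078]
 [ 1.    -0.    -0.001 -0.001]
 [ 0.001 -0.276  0.961 -0.195]
 [ 0.     0.     0.     1.   ]] 291.8109022069916
```

View pics/full.png

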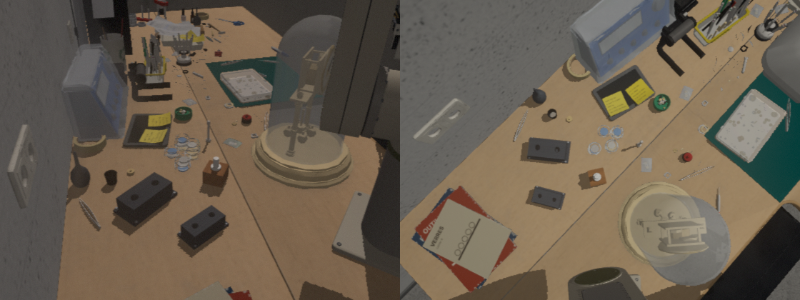

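The cream object is a glass-domed clock at about (0.14,-0.21), so I'll swing wide of it. Bed length and the 69.5 mm well spacing agree with the big bed. Going above the pusher.

Request:
carry_out:
  rows:
    - [0.3,-0.136,-0.03,0,0,-30]
    - [0.3,-0.136,-0.03,0,0,-30]
    - [0.3,-0.136,-0.03,0,0,-40]
    - [0.3,-0.136,-0.03,0,0,-40]
    - [0.3,-0.136,-0.03,0,0,-60]
    - [0.51,-0.353,0.02,0,0,-69.6]
    - [0.51,-0.353,0.02,0,0,-69.6]
    - [0.51,-0.353,0.02,0,0,-69.6]
    - [0.51,-0.353,0.02,0,0,-69.6]
    - [0.51,-0.353,0.02,0,0,-69.6]
    - [0.51,-0.353,0.02,0,0,-69.6]
    - [0.51,-0.353,0.02,0,0,-69.6]

```text
t: 2.3
tool_pos: [0.5541, -0.1185, 0.1691]
orientation: [-2.345, -2.09, 0.001]
force: [0.4, -0.8, -0.4]
opening: 0.0929
gripper_force: 0.0
```

```bash
cat > look.py <<'E'
import sys
from h import *
s=robot.read_state(); C=cam('wrist'); im=save('wrist',sys.argv[1])
print('t',s['t'],'tcp',s['tool_pos'].round(4),'yaw',np.degrees(np.arctan2(*Ro.from_rotvec(s['orientation']).as_matrix()[[1,0],0])).round(2),'f',s['force'].round(2))
np.savez('C.npz',K=C[0],R=C[1],t=C[2])
for a in sys.argv[2:]:
    k,z=a.split('=')
    for o in robot.outline_of('wrist',k)[:2]:
        ys,xs=np.nonzero(o['pixels']); print(k,round(o['conf'],2),np.round(o['pixel']),'box',xs.min(),xs.max(),ys.min(),ys.max(),ray('wrist',o['pixel'],float(z),C).round(4))
E
python3 look.py w1.png pusher=.04 new_die=.05
```

```text
t 2.3 tcp [ 0.5541 -0.1185  0.1691] yaw 83.43 f [ 0.43 -0.83 -0.38]
pusher 0.56 [283. 193.] box 278 289 183 206 [ 0.5588 -0.1169  0.04  ]
new_die 0.84 [151.  58.] box 131 165 45 73 [0.4465 0.0343 0.05  ]
```

View pics/w1.png

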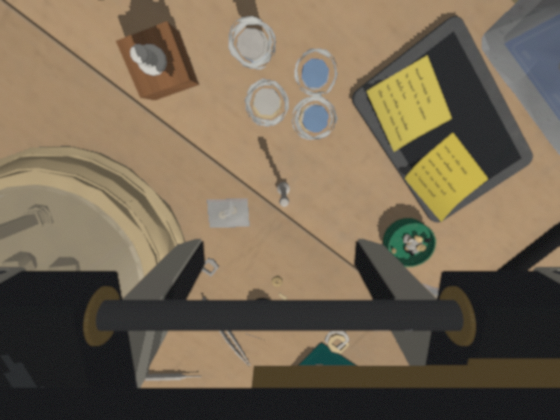

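The wrist view shows the pusher standing between the fingers ahead: foot near (283,189), stem top near (284,203). I'll turn both into positions.

```bash
python3 - <<'E'
from h import *
d=np.load('C.npz');C=(d['K'],d['R'],d['t'])
print(ray('w',(284,203),.072,C),ray('w',(283,188.5),.008,C))
im=cv2.imread('pics/w1.png')[170:220,255:315]; cv2.imwrite('pics/c1.png',cv2.resize(im,None,fx=10,fy=10,interpolation=2))
E
```

```text
[ 0.55937804 -0.12056042  0.072     ] [ 0.55928742 -0.11925421  0.008     ]
```

View pics/c1.png

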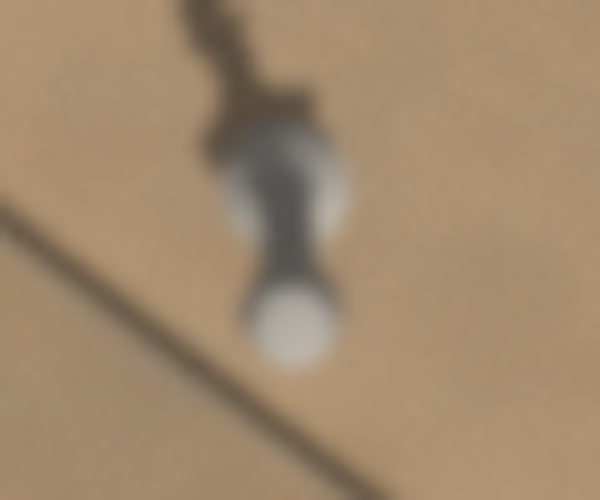

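Request:
carry_out:
  rows:
    - [-0.001,0.004,0.08,0,0,0]
    - [-0.001,0.004,0.08,0,0,0]
    - [-0.001,0.004,0.08,0,0,0]
    - [-0.001,0.004,0.08,0,0,0]
  jaw: 140
  force: 15

```text
t: 2.95
tool_pos: [0.5591, -0.1211, 0.0915]
orientation: [2.346, 2.086, 0.002]
force: [-0.3, -0.5, 1.2]
opening: 0.0577
gripper_force: 0.0
```

```bash
python3 look.py w2.png pusher=.04; python3 - <<'E'
from h import *
d=np.load('C.npz');C=(d['K'],d['R'],d['t'])
print(proj('w',(.5595,-.12,.072),C),proj('w',(.5595,-.12,.0),C))
im=cv2.imread('pics/w2.png')[120:300,180:400]; cv2.imwrite('pics/c2.png',cv2.resize(im,None,fx=3,fy=3,interpolation=2))
E
```

```text
t 2.95 tcp [ 0.5591 -0.1211  0.0915] yaw 83.3 f [-0.27 -0.51  1.2 ]
pusher 0.6 [278. 209.] box 271 286 196 231 [ 0.5599 -0.1154  0.04  ]
pusher 0.37 [94. 32.] box 62 119 10 57 [0.4393 0.0375 0.04  ]
[278.76014812 226.02171583] [278.63126957 202.00134426]
```

View pics/c2.png

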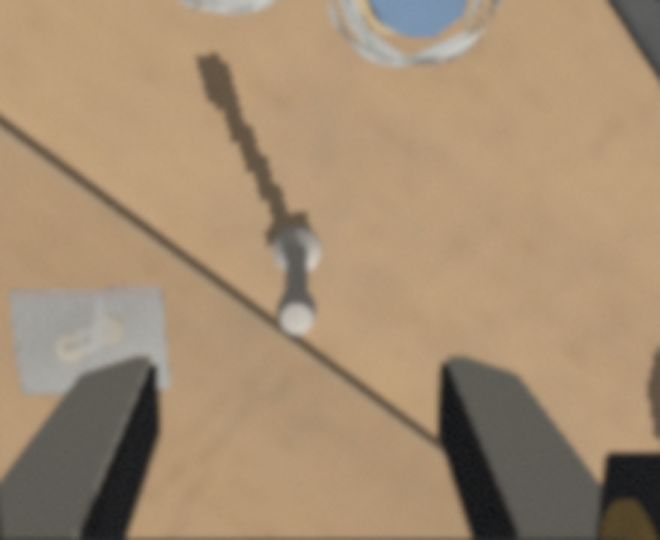

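The stem top is at (278.7,226), as predicted for (0.5595,-0.120), and the fingers are centred on it. Descend and grip.

Request:
carry_out:
  rows:
    - [0.001,0,0.03,0,0,0]
    - [0.001,0,0.05,0,0,0]
    - [0.001,0,0.05,0,0,0]
    - [0.001,0,0.05,0,0,0]

```text
t: 3.55
tool_pos: [0.5586, -0.1194, 0.0401]
orientation: [2.346, 2.088, 0.001]
force: [-0.0, -0.3, 1.0]
opening: 0.0419
gripper_force: 0.0
```

Request:
carry_out:
  rows:
    - [0,0,0,0,0,0]
    - [0,0,0,0,0,0]
    - [0,0,0,0,0,0]
    - [0,0,0,0,0,0]
    - [0,0,0,0,0,0]
  jaw: 255
  force: 15

```text
t: 4.18
tool_pos: [0.5581, -0.1193, 0.0393]
orientation: [2.347, 2.089, 0.0]
force: [0.3, 0.8, 1.0]
opening: 0.0063
gripper_force: 13.8
```

Request:
carry_out:
  rows:
    - [0,0,-0.06,0,0,0]
    - [0,0,-0.12,0,0,0]
    - [0.06,-0.01,-0.12,0,0,0]
    - [0.12,-0.02,-0.12,0,0,0]
    - [0.18,-0.032,-0.12,0,0,0]
    - [0.23,-0.041,-0.12,0,0,0]
    - [0.27,-0.048,-0.12,0,0,0]
    - [0.286,-0.051,-0.12,0,0,0]
    - [0.286,-0.051,-0.12,0,0,0]
    - [0.286,-0.051,-0.12,0,0,0]

```text
t: 5.42
tool_pos: [0.5408, 0.1694, 0.1591]
orientation: [2.347, 2.087, -0.001]
force: [0.1, -0.1, -1.1]
opening: 0.0053
gripper_force: 14.0
```

```bash
python3 look.py w3.png pusher=.15 press_bed=.044 loupe=.03; python3 - <<'E'
from h import *
im=cv2.imread('pics/w3.png'); cv2.imwrite('pics/c3.png',cv2.resize(im[:,:],(800,600),interpolation=2))
E
```

```text
t 5.425 tcp [0.5408 0.1694 0.1591] yaw 83.29 f [ 0.05 -0.06 -1.11]
pusher 0.79 [273. 230.] box 264 284 216 263 [0.5372 0.1717 0.15  ]
press_bed 0.95 [134. 171.] box 105 166 124 220 [0.3909 0.2159 0.044 ]
press_bed 0.81 [280. 151.] box 243 314 89 220 [0.5479 0.2186 0.044 ]
loupe 0.63 [396. 157.] box 377 413 144 174 [0.6744 0.1959 0.03  ]
```

View pics/c3.png

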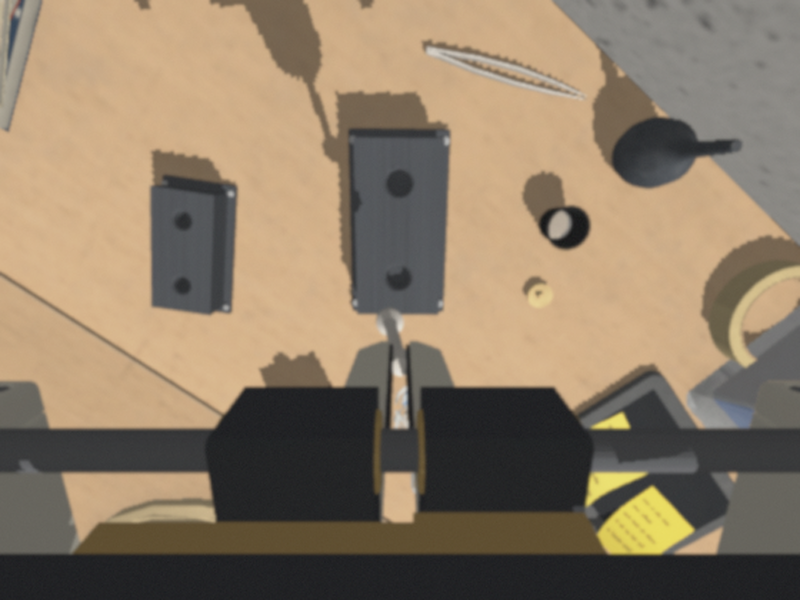

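```bash
python3 - <<'E'
from h import *
d=np.load('C.npz');C=(d['K'],d['R'],d['t'])
s=robot.read_state(); R=Ro.from_rotvec(s['orientation']).as_matrix(); p=s['tool_pos']
im=cv2.imread('pics/w3.png'); g=cv2.cvtColor(im,cv2.COLOR_BGR2GRAY)
for c in((280,128),(279.3,194)):
    x,y=map(int,c); q=g[y-14:y+15,x-14:x+15].astype(float); m=(q<48); print(np.percentile(q,[5,50,95]))
    n,l,st,ce=cv2.connectedComponentsWithStats(m.astype(np.uint8)); i=1+st[1:,4].argmax(); cc=ce[i]+[x-14,y-14]; print('well',cc,st[i],ray('w',cc,.044,C).round(4))
f=lambda v:p+R@np.array(v)
print('expect axis: foot',proj('w',f([0,0,.0393-.006]),C),'top',proj('w',f([0,0,-.0327]),C), 'tcp',proj('w',p,C))
cv2.imwrite('pics/c4.png',np.hstack([cv2.resize(im[205:275,250:310],None,fx=8,fy=8,interpolation=2)[:,:400],cv2.resize(im[105:215,250:310],None,fx=5.0909,fy=5.0909,interpolation=2)[:560]]))
E
```

```text
[50. 85. 89.]Traceback (most recent call last):
  File "<stdin>", line 7, in <module>
ValueError: attempt to get argmax of an empty sequence
```

```bash
cat > wells.py <<'E'
from h import *
d=np.load('C.npz');C=(d['K'],d['R'],d['t'])
def wells(f,cs,th=68):
    g=cv2.cvtColor(cv2.imread(f),cv2.COLOR_BGR2GRAY)
    for c in cs:
        x,y=map(int,c); m=g[y-14:y+15,x-14:x+15]<th
        n,l,st,ce=cv2.connectedComponentsWithStats(m.astype(np.uint8)); i=1+st[1:,4].argmax(); cc=ce[i]+[x-14,y-14]; print('well',cc.round(1),st[i],ray('w',cc,.044,C).round(4))
E
python3 - <<'E'
from wells import *
s=robot.read_state(); R=Ro.from_rotvec(s['orientation']).as_matrix(); p=s['tool_pos']
wells('pics/w3.png',((280,128),(279.3,194)))
f=lambda v:p+R@np.array(v)
print('expect axis: foot',proj('w',f([0,0,.0393-.006]),C),'top',proj('w',f([0,0,-.0327]),C), 'tcp',proj('w',p,C))
im=cv2.imread('pics/w3.png')
cv2.imwrite('pics/c4.png',np.hstack([cv2.resize(im[205:275,250:310],None,fx=8,fy=8,interpolation=2)[:,:400],cv2.resize(im[105:215,250:310],None,fx=5.0909,fy=5.0909,interpolation=2)[:560]]))
E
```

```text
well [279.3 128.3] [  4   5  19  19 278] [0.5501 0.2419 0.044 ]
well [279.3 195.7] [  6   8  17  15 177] [0.5418 0.1712 0.044 ]
expect axis: foot [278.56686977 221.50866862] top [278.3897646  256.70895111] tcp [278.490962   236.59560761]
```

View pics/c4.png

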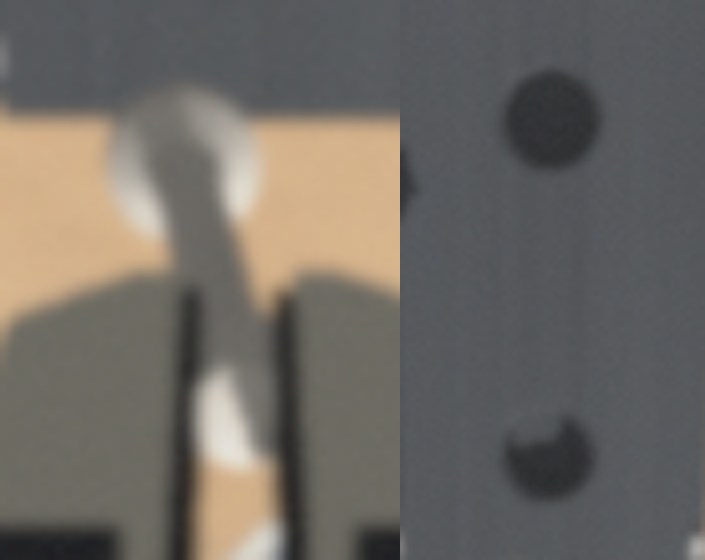

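In the wrist view the pusher leans about 4.6° along tool y in the grip. The near well shows a lit crescent, while the far one is uniformly dark, so the near well probably holds the slug. I'll tilt the tool to stand the pusher upright, go above the near well and re-measure.

Request:
carry_out:
  rows:
    - [0.004,0.002,0,-4.6,0,0]
    - [0.004,0.002,0.02,-4.6,0,0]
    - [0.004,0.002,0.04,-4.6,0,0]
    - [0.004,0.002,0.04,-4.6,0,0]
    - [0.004,0.002,0.04,-4.6,0,0]

```text
t: 6.25
tool_pos: [0.543, 0.1742, 0.1188]
orientation: [2.302, 2.048, 0.081]
force: [0.5, -0.3, -0.0]
opening: 0.0053
gripper_force: 14.0
```

```bash
python3 look.py w4.png pusher=.1 ; python3 - <<'E'
from wells import *
C=(d['K'],d['R'],d['t'])
im=cv2.imread('pics/w4.png')
for X in((.5418,.1726,.044),(.5501,.2419,.044)): print(proj('w',X,C))
wells('pics/w4.png',[proj('w',(.5501,.2419,.044),C)])
cv2.imwrite('pics/c5.png',cv2.resize(im[90:270,220:340],None,fx=3.3,fy=3.3,interpolation=2))
cv2.imwrite('pics/c5.png',cv2.resize(im[170:265,230:330],None,fx=6,fy=6,interpolation=2))
E
```

```text
t 6.25 tcp [0.543  0.1742 0.1188] yaw 83.32 f [ 0.47 -0.3  -0.04]
pusher 0.74 [275. 231.] box 262 284 216 263 [0.5417 0.1716 0.1   ]
[271.4359613  209.47505285]
[271.02455002 134.86709315]
well [270.8 134.9] [  4   4  21  22 362] [0.5499 0.2419 0.044 ]
```

View pics/c5.png

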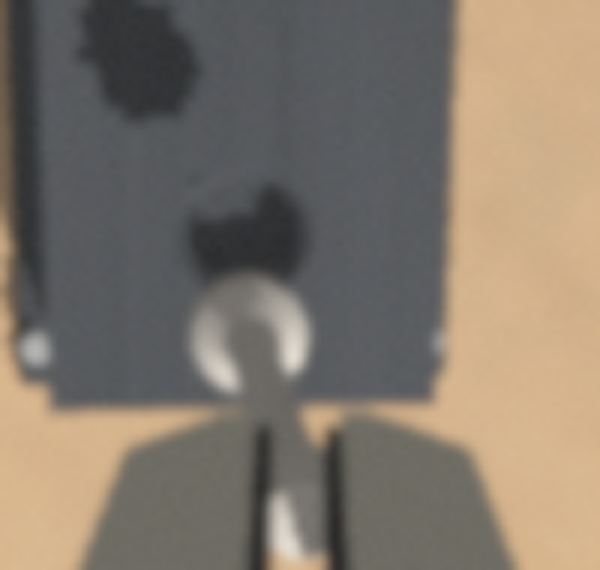

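The foot ring is centred at (271.7,225.8) and the near well at about (271,209). I'll convert these to an offset.

```bash
python3 - <<'E'
from wells import *
s=robot.read_state(); R=Ro.from_rotvec(s['orientation']).as_matrix(); p=s['tool_pos']
ft=ray('w',(271.7,225.8),.0916,C); w=np.array([.5418,.1726,.044])
print('foot',ft,'tcp',p); print('top',ray('w',(230+295/6,170+520/6),.1515,C), proj('w',ft+[0,0,.06],C))
dw=w-ft; dw[2]=0; print('tool-axes shift',R.T@dw, 'down unit',R.T@[0,0,-1])
u=(np.array([.5499,.2419])-w[:2]); print('to far well (world)',u,np.linalg.norm(u))
E
```

```text
foot [0.53950353 0.17328376 0.0916    ] tcp [0.54362118 0.17446818 0.11981434]
top [0.54092802 0.17460033 0.1515    ] [277.11498812 259.02456485]
tool-axes shift [-0.00041228  0.00235267  0.00019051] down unit [-2.98595852e-04 -8.07643531e-02  9.96733179e-01]
to far well (world) [0.0081 0.0693] 0.06977177079593151
```

Request:
carry_out:
  rows:
    - [-0.0004,0.0023,0,0,0,0]
    - [-0.0004,0.001,0.016,0,0,0]
    - [-0.0004,-0.0003,0.032,0,0,0]
    - [-0.0004,-0.0003,0.032,0,0,0]
    - [-0.0004,-0.0006,0.036,0,0,0]
    - [-0.0004,-0.0009,0.04,0,0,0]
    - [-0.0004,-0.0009,0.04,0,0,0]
    - [-0.0004,-0.0009,0.04,0,0,0]

```text
t: 7.35
tool_pos: [0.5481, 0.1748, 0.0826]
orientation: [2.299, 2.046, 0.091]
force: [0.4, 2.2, 11.7]
opening: 0.0056
gripper_force: 15.9
```

Caught on the rim (11.7 N, foot at 43 mm). Back up and remeasure.

Request:
carry_out:
  rows:
    - [0,0.0012,-0.015,0,0,0]
    - [0,0.0012,-0.015,0,0,0]
    - [0,0.0012,-0.015,0,0,0]
    - [0,0.0012,-0.015,0,0,0]
    - [0,0.0012,-0.015,0,0,0]

```text
t: 7.98
tool_pos: [0.5449, 0.1737, 0.0937]
orientation: [2.302, 2.048, 0.081]
force: [0.7, 0.3, -1.0]
opening: 0.0056
gripper_force: 14.0
```

```bash
python3 look.py w5.png pusher=.1; python3 - <<'E'
from wells import *
s=robot.read_state(); R=Ro.from_rotvec(s['orientation']).as_matrix(); print(s['tool_pos'],R.T@[0,0,-1])
im=cv2.imread('pics/w5.png'); g=cv2.cvtColor(im,cv2.COLOR_BGR2GRAY)
wf=proj('w',(.5499,.2419,.044),C); print(wf); wells('pics/w5.png',[wf])
print('near well px',proj('w',(.5418,.1726,.044),C))
# foot: bright, low-saturation pixels ring
hsv=cv2.cvtColor(im,cv2.COLOR_BGR2HSV)[200:250,245:310]
m=((hsv[:,:,2]>125)&(hsv[:,:,1]<40)).astype(np.uint8)
for r in range(0,50,2): print(r+200,''.join('.#'[v] for v in m[r]))
E
```

```text
t 7.975 tcp [0.5449 0.1737 0.0937] yaw 83.34 f [ 0.67  0.33 -1.02]
pusher 0.92 [274. 230.] box 262 284 216 263 [0.5421 0.1818 0.1   ]
pusher 0.42 [268. 137.] box 260 277 126 142 [0.5459 0.2436 0.1   ]
[0.54506399 0.17370938 0.09399837] [ 2.21817749e-04 -7.96628300e-02  9.96821842e-01]
[270.07133564 135.69394187]
well [270.  135.7] [  3   3  23  24 443] [0.5498 0.2419 0.044 ]
near well px [270.79567114 217.26600578]
200 .................................................................
202 .................................................................
204 .................................................................
206 .................................................................
208 .................................................................
210 .................................................................
212 .................................................................
214 .................................................................
216 .................................................................
218 ..........................######...............
[... 368 characters left out ...]

230 .................#######......#####..............................
232 ..................#######.......##..........................#....
234 ....................#####...................................#....
236 ............................................................#....
238 .................................................................
240 .................................................................
242 .................................................................
244 .................................................................
246 .................................................................
248 .................................................................
```

```bash
python3 - <<'E'
from wells import *
s=robot.read_state(); R=Ro.from_rotvec(s['orientation']).as_matrix(); p=s['tool_pos']
im=cv2.imread('pics/w5.png')
ft=ray('w',(271,226),.067,C);w=np.array([.5418,.1726,.067]); print(ft,'shift',R.T@(w-ft))
K,RR,t=C
def circ(c,z,r,col):
    a=np.linspace(0,2*np.pi,60); P=np.array([proj('w',(c[0]+r*np.cos(q),c[1]+r*np.sin(q),z),C) for q in a]); return P
S=8;o=np.array([240,165]);big=cv2.resize(im[165:240,240:310],None,fx=S,fy=S,interpolation=2)
for c,z,r,col in((w,.044,.009,(0,0,255)),(ft,.067,.008,(0,255,0)),(ft,.055,.008,(255,255,0))):
    cv2.polylines(big,[((circ(c,z,r,col)-o+.5)*S).astype(np.int32)],True,col,1)
big2=cv2.resize(im[110:160,245:295],(400,400),interpolation=2)
P=circ((.5499,.2419),.044,.009,0); cv2.polylines(big2,[((P-[245,110]+.5)*8).astype(np.int32)],True,(0,0,255),1)
out=np.zeros((600,800,3),np.uint8); out[:,:560][:big.shape[0]]=big; out[:240,560:]=cv2.resize(big2,(240,240))
cv2.imwrite('pics/c6.png',out)
E
```

```text
[0.54078294 0.17283846 0.067     ] shift [-1.18863614e-04  1.03455223e-03  8.27045726e-05]
```

View pics/c6.png

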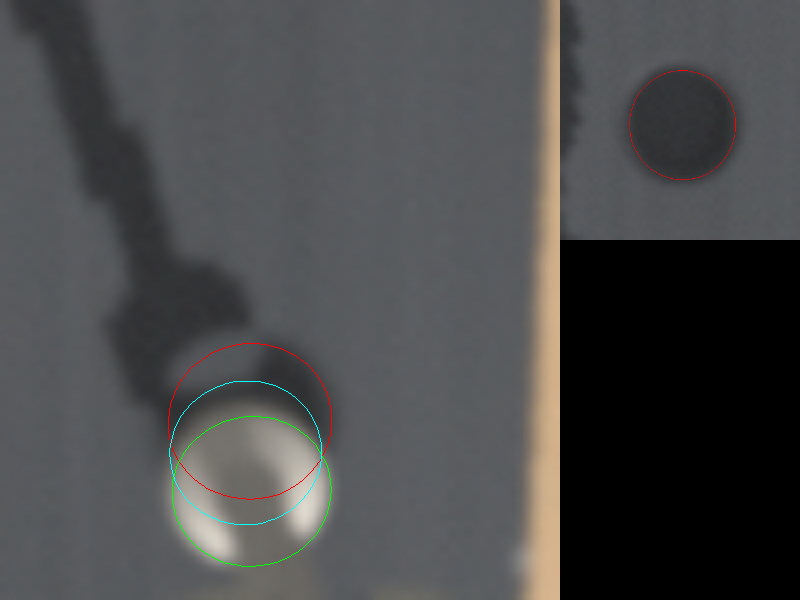

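The overlay shows the far well's circle fits. The foot sits about 1 mm short of the near well along tool y, and the mouth lies ahead as expected. Shift +1.2 mm and try again gently.

Request:
carry_out:
  rows:
    - [0,0.0012,0,0,0,0]
    - [0,0.0006,0.008,0,0,0]
    - [0,0.0003,0.011,0,0,0]
    - [0,0.0002,0.0125,0,0,0]
    - [0,0.0001,0.014,0,0,0]
    - [0,0.0001,0.014,0,0,0]
    - [0,0.0001,0.014,0,0,0]

```text
t: 8.95
tool_pos: [0.5486, 0.1745, 0.0828]
orientation: [2.299, 2.047, 0.089]
force: [-0.1, 1.5, 10.4]
opening: 0.006
gripper_force: 15.9
```

```bash
cat > st.py <<'E'
from h import *
s=robot.read_state(); R=Ro.from_rotvec(s['orientation']).as_matrix()
print(s['t'],s['tool_pos'].round(4),s['force'].round(2),'M',s['wrist_torque'].round(3),'Mtool',(R.T@s['wrist_torque']).round(3),'op',s['opening'],R.T@[0,0,-1])
E
python3 st.py; python3 look.py w6.png; python3 - <<'E'
from wells import *
im=cv2.imread('pics/w6.png')
wells('pics/w6.png',[proj('w',(.5499,.2419,.044),C)])
hsv=cv2.cvtColor(im,cv2.COLOR_BGR2HSV)[206:246,250:296]
m=np.digitize(hsv[:,:,2],[75,100,130,170])
for r in range(0,40): print(r+206,''.join('#x-. '[v] for v in m[r]))
print(proj('w',(.5418,.1726,.044),C),proj('w',(.5418,.1736,.044),C))
E
```

```text
8.95 [0.5486 0.1745 0.0828] [-0.13  1.49 10.36] M [ 0.111 -0.122  0.012] Mtool [-0.109  0.125 -0.002] op 0.0060133790653856 [-0.00203052 -0.08457052  0.99641543]
t 8.95 tcp [0.5486 0.1745 0.0828] yaw 83.35 f [-0.13  1.49 10.36]
well [264.  138.2] [  0   2  28  27 574] [0.5484 0.242  0.044 ]
206 xxxxx#########xxxxxxxxxxxxxxxxxxxxxxxxxxxxxxxx
207 xxxxx##########xxxxxxxxxxxxxxxxxxxxxxxxxxxxxxx
208 xxxxxxx########xxxxxxxxxxxxxxxxxxxxxxxxxxxxxxx
209 xxxxxxxx#######xxxxxxxxxxxxxxxxxxxxxxxxxxxxxxx
210 xxxxxxxx########xxxxxxxxxxxxxxxxxxxxxxxxxxxxxx
211 xxxxxxxxx#######xxxxxxxxxxxxxxxxxxxxxxxxxxxxxx
212 xxxxxxxxx############xxxxxxxxxxxxxxxxxxxxxxxxx
213 xxxxxxxx###############xxxxxxxxxxxxxxxxxxxxxxx
214 xxxxxxx#################xxxxxxxxxxxxxxxxxxxxxx
215 xxxxxxx##################xxxxxxxxxxxxxxxxxxxxx
216 xxxxxx####################xxxxxxxxxxxxxxxxxxxx
217 xxxxxx########xxxxxxxx#####xxxxxxxxxxxxxxxxxxx
218 xxxxxx######xxx--------x###xxxxxxxxxxxxxxxxxxx
219 xxxxxx#####xx-------...-xx#xxxxxxxxxxxxxxxxxxx
220 xxxxxx####xx-------.....--xxxxxxxxxxxxxxxxxxxx
221 xxxxx####x---------.......-xxxxxxxxxxxx
[... 587 characters left out ...]
  ..----------xxxxxxxxxxxxxxxxxx
234 xxxxxxxxx--.     .---------xxxxxxxxxxxxxxxxxxx
235 xxxxxxxxxx--.    .---------xxxxxxxxxxxxxxxxxxx
236 xxxxxxxxxxx--..  .---------xxxxxxxxxxxxxxxxxxx
237 xxxxxxxxxxxx---..----------xxxxxxxxxxxxxxxxxxx
238 xxxxxxxxxxxxxxx-------------xxxxxxxxxxx----xxx
239 xxxxxxxxxxxxxxx-------------xxxxxxxxx--------x
240 xxxxxxxxxxxx-----------xx----xxxxxxxx---------
241 xxxxxxxxx-------------xxxx---xxxxxx#xx--------
242 xxxxxxx---------------x#xx---xxxxx###x--------
243 xxxx-----------------xx##x----xxxx###x--------
244 xx-------------------xx##x------xx###x--------
245 x--------------------xx##x-------x###x--------
[267.0299553  222.87717244] [266.87827554 221.76541515]
```

Request:
carry_out:
  rows:
    - [0,0,-0.0015,0,0,0]
    - [0.0005,-0.001,-0.0015,0,0,0]
    - [0.001,-0.0015,-0.0015,0,0,0]
    - [0.001,-0.002,-0.0015,0,0,0]

```text
t: 9.5
tool_pos: [0.5455, 0.1754, 0.0829]
orientation: [2.3, 2.047, 0.086]
force: [-0.6, 0.2, 7.0]
opening: 0.0057
gripper_force: 15.3
```

```bash
python3 st.py
```

```text
9.5 [0.5455 0.1754 0.0829] [-0.57  0.17  6.97] M [ 0.131 -0.153 -0.01 ] Mtool [-0.137  0.146  0.022] op 0.005730736180246025 [-0.00106164 -0.0824378   0.99659565]
```

Request:
carry_out:
  rows:
    - [0.001,0,0,0,0,0]
    - [0.001,-0.001,0,0,0,0]
    - [0,-0.0015,0,0,0,0]
    - [-0.001,-0.001,0,0,0,0]
    - [-0.001,0,0,0,0,0]
    - [-0.001,0.001,0,0,0,0]
    - [0,0.001,0,0,0,0]
    - [0.001,0.001,0,0,0,0]
    - [0.002,0.0005,0,0,0,0]
    - [0.002,-0.0005,0,0,0,0]
    - [0.002,-0.0015,0,0,0,0]
    - [0.0025,-0.001,0,0,0,0]

```text
t: 11.0
tool_pos: [0.5446, 0.1779, 0.0825]
orientation: [2.3, 2.048, 0.085]
force: [0.8, 1.1, 5.5]
opening: 0.0054
gripper_force: 15.2
```

```bash
python3 st.py
```

```text
11.0 [0.5446 0.1779 0.0825] [0.83 1.15 5.45] M [ 0.071 -0.096  0.012] Mtool [-0.087  0.083 -0.005] op 0.00542325712257587 [-9.11619664e-04 -8.20173955e-02  9.96630481e-01]
```

Request:
carry_out:
  rows:
    - [0,0.001,-0.012,0,0,0]
    - [0,0.001,-0.012,0,0,0]
    - [-0.025,0.001,-0.012,0,0,0]
    - [-0.025,0.001,-0.012,0,0,0]
    - [-0.025,0.001,-0.012,0,0,0]
    - [-0.025,0.001,-0.012,0,0,0]

```text
t: 11.75
tool_pos: [0.5409, 0.1531, 0.0936]
orientation: [2.301, 2.048, 0.082]
force: [-0.6, 0.4, -0.2]
opening: 0.0057
gripper_force: 14.0
```

```bash
python3 st.py; python3 look.py w7.png; python3 - <<'E'
from wells import *
im=cv2.imread('pics/w7.png')
hsv=cv2.cvtColor(im,cv2.COLOR_BGR2HSV)[170:250,250:292]
m=np.digitize(hsv[:,:,2],[75,100,130,170])
for r in range(0,80): print(r+170,''.join('#x-. '[v] for v in m[r]))
for w in ((.5418,.1726,.044),(.5499,.2419,.044)): print(proj('w',w,C))
wells('pics/w7.png',[proj('w',(.5418,.1726,.044),C),proj('w',(.5499,.2419,.044),C)],72)
s=robot.read_state(); R=Ro.from_rotvec(s['orientation']).as_matrix(); p=s['tool_pos']
print(p, ray('w',(250,200),.067,C),ray('w',(290,200),.067,C))
E
```

```text
11.75 [0.5409 0.1531 0.0936] [-0.63  0.38 -0.16] M [-0.087 -0.013 -0.01 ] Mtool [-0.023 -0.086  0.003] op 0.0056550249827764295 [-1.72649765e-04 -8.00903959e-02  9.96787590e-01]
t 11.75 tcp [0.5409 0.1531 0.0936] yaw 83.35 f [-0.63  0.38 -0.16]
170 ###xxxxxxxxxxxxxxxxxxxxxxxxxxxxxxxxxxxxxxx
171 ####xxxxxxxxxxxxxxxxxxxxxxxxxxxxxxxxxxxxxx
172 ####xxxxxxxxxxxxxxxxxxxxxxxxxxxxxxxxxxxxxx
173 ####xxxxxxxxxxxxxxxxxxxxxxxxxxxxxxxxxxxxxx
174 ####xxxxxxxxxxxxxxxxxxxxxxxxxxxxxxxxxxxxxx
175 #####xxxxxxxxxxxxxxxxxxxxxxxxxxxxxxxxxxxxx
176 #####xxxxxxxxxxxxxxxxxxxxxxxxxxxxxxxxxxxxx
177 #####xxxxxxxxxxxxxxxxxxxxxxxxxxxxxxxxxxxxx
178 ######xxxxxxxxxxxxxxxxxxxxxxxxxxxxxxxxxxxx
179 ######xxxxxxxxxxxxxxxxxxxxxxxxxxxxxxxxxxxx
180 ######xxxxxxxxxxxxxxxxxxxxxxxxxxxxxxxxxxxx
181 #######xxxxxxxxxxxxxxxxxxxxxxxxxxxxxxxxxxx
182 #######xxxxxxxxxxxxxxxxxxxxxxxxxxxxxxxxxxx
183 #######xxxxxxxxxxxxxxxxxxxxxxxxxxxxxxxxxxx
184 #######xxxxxxxxxxxxxxxxxxxxxxxxxxxxxxxxxxx
185 x#######xxxxxxxxxxxxxxxxx####xxxxxxxxxxxxx
186 x########xxxxxxxxxxxxxxx######xxxxxxxxxxxx
187 x#########xxx###xxxxxxxx#######xxxxxxxxxxx
188 x####
[... 2493 characters left out ...]
   ...---------xxxx----.   ..------
242        ...------------x##x----..  .xx-----
243     ....-------------xx##xx----...-x#x----
244   ...----------------xx##xx-----.-x##x----
245  .-------------------xx##xx-------x##x----
246 ..-------------------xx##x-------x###x----
247 .--------------------x###x-------x###x----
248 .--------------------x###x-------x###x----
249 ---------------------x###x-------x###x----
[272.34990214 194.2101452 ]
[271.76161506 108.70157838]
well [269.1 196.9] [  0   5  26  24 478] [0.5388 0.1706 0.044 ]
well [271.8 109. ] [  3   3  25  25 495] [0.5499 0.2416 0.044 ]
[0.54090713 0.15314458 0.09360205] [0.52331489 0.17600822 0.067     ] [0.554363   0.17170753 0.067     ]
```

```bash
python3 - <<'E'
from wells import *
s=robot.read_state(); R=Ro.from_rotvec(s['orientation']).as_matrix(); p=s['tool_pos']
fb=p[2]-.0388
w=np.array([.5415,.1724])
for e in (.003,.0045,.006,.012):
    f=ray('w',(271.2,225.9),fb+e,C); print(e,f.round(4),'foot-tcp',(f-p)[:2].round(4),'world to well',(w-f[:2]).round(4),'tool',(R.T@np.r_[w-f[:2],0]).round(4),'tcp at well',(p[:2]+w-f[:2]).round(4))
K,RR,t=C; print('cam',(-RR.T@t).round(3))
E
```

```text
0.003 [0.5371 0.1491 0.0578] foot-tcp [-0.0038 -0.0041] world to well [0.0044 0.0233] tool [0.0237 0.0017 0.0001] tcp at well [0.5453 0.1765]
0.0045 [0.5371 0.1496 0.0593] foot-tcp [-0.0038 -0.0035] world to well [0.0044 0.0228] tool [0.0231 0.0017 0.0001] tcp at well [0.5453 0.1759]
0.006 [0.5371 0.1502 0.0608] foot-tcp [-0.0038 -0.003 ] world to well [0.0044 0.0222] tool [0.0226 0.0018 0.0001] tcp at well [0.5453 0.1754]
0.012 [0.537  0.1523 0.0668] foot-tcp [-0.0039 -0.0008] world to well [0.0045 0.0201] tool [0.0204 0.0021 0.0002] tcp at well [0.5454 0.1732]
cam [0.535 0.232 0.288]
```

Request:
carry_out:
  rows:
    - [0.021,0.001,0,-1,3,0]
    - [0.021,0.001,0,-1,3,0]
    - [0.021,0.001,0,-1,3,0]
    - [0.021,0.0004,0.008,-1,3,0]
    - [0.021,0.0002,0.01,-1,3,0]
    - [0.021,0,0.012,-1,3,0]
    - [0.021,-0.0001,0.0135,-1,3,0]
    - [0.021,-0.0001,0.0135,-1,3,0]

```text
t: 12.8
tool_pos: [0.5443, 0.1733, 0.0801]
orientation: [2.313, 2.063, 0.161]
force: [0.1, 0.5, 0.3]
opening: 0.0053
gripper_force: 14.0
```

```bash
python3 st.py
```

```text
12.8 [0.5443 0.1733 0.0801] [0.07 0.45 0.34] M [-0.046 -0.02   0.027] Mtool [-0.024 -0.041 -0.032] op 0.005335076319535297 [-0.0520501  -0.09734533  0.99388866]
```

The foot is in the mouth (2.5 mm below rim contact, no force). Feel downward.

Request:
carry_out:
  rows:
    - [-0.0002,-0.0004,0.004,0,0,0]
    - [-0.0003,-0.0006,0.006,0,0,0]
    - [-0.0004,-0.0008,0.008,0,0,0]
    - [-0.0005,-0.0009,0.009,0,0,0]
    - [-0.0005,-0.001,0.01,0,0,0]
    - [-0.0005,-0.001,0.01,0,0,0]
    - [-0.0005,-0.001,0.01,0,0,0]

```text
t: 13.68
tool_pos: [0.5457, 0.1738, 0.0718]
orientation: [2.312, 2.062, 0.166]
force: [-0.9, -0.8, 5.9]
opening: 0.0057
gripper_force: 15.2
```

The stop is at TCP 71.8 mm, 10.8 mm below rim contact, which matches the slug at 12 mm rather than 24. I'll relieve the force, release, rise, and verify the standing height with the side camera.

Request:
carry_out:
  rows:
    - [0.0001,0.0002,-0.002,0,0,0]
    - [0.0001,0.0002,-0.002,0,0,0]

```text
t: 13.92
tool_pos: [0.5442, 0.1734, 0.0721]
orientation: [2.313, 2.063, 0.161]
force: [-0.7, -0.4, 0.8]
opening: 0.0057
gripper_force: 14.2
```

Request:
carry_out:
  rows:
    - [0,0,0,0,0,0]
    - [0,0,0,0,0,0]
    - [0,0,0,0,0,0]
    - [0,0,0,0,0,0]
  jaw: 150

```text
t: 14.42
tool_pos: [0.5443, 0.1734, 0.0721]
orientation: [2.313, 2.063, 0.161]
force: [-0.2, 1.0, -0.8]
opening: 0.0374
gripper_force: 0.0
```

Request:
carry_out:
  rows:
    - [-0.001,-0.002,-0.02,0,0,0]
    - [-0.002,-0.004,-0.04,0,0,0]
    - [-0.004,-0.008,-0.08,0,0,0]
    - [-0.004,-0.008,-0.1,1,-3,0]
    - [-0.004,-0.008,-0.1,5.6,-3,0]
    - [-0.004,-0.008,-0.1,5.6,-3,0]
    - [-0.004,-0.008,-0.1,5.6,-3,0]

```text
t: 15.3
tool_pos: [0.5254, 0.1661, 0.1698]
orientation: [2.345, 2.09, -0.001]
force: [-0.2, -0.3, -1.3]
opening: 0.0384
gripper_force: 0.0
```

```bash
python3 st.py; python3 look.py w8.png pusher=.1 new_die=.06; python3 - <<'E'
from h import *
save('side','side1.png'); save('top','top1.png')
for n in('side','top'):
    for o in robot.outline_of(n,'pusher')[:2]:
        ys,xs=np.nonzero(o['pixels']);i=ys.argmin(); print(n,o['conf'],o['pixel'],xs.min(),xs.max(),ys.min(),ys.max(),(xs[i],ys[i]))
w=(.5415,.1724)
for z in(.092,.104,.044): print(z,proj('side',(*w,z)),proj('top',(*w,z)),proj('wrist',(*w,z)))
E
```

```text
15.3 [0.5254 0.1661 0.1698] [-0.17 -0.35 -1.29] M [-0.058 -0.045  0.   ] Mtool [-0.051 -0.052 -0.   ] op 0.03839358409785508 [ 4.99930960e-04 -4.39238443e-05  9.99999874e-01]
t 15.3 tcp [0.5254 0.1661 0.1698] yaw 83.44 f [-0.17 -0.35 -1.29]
pusher 0.53 [292. 189.] box 285 299 180 207 [0.5395 0.1837 0.1   ]
side 0.54 [213.1, 243.0] 211 220 227 259 (np.int64(214), np.int64(227))
0.092 [213.537933   233.55547739] [215.29118365 205.5034171 ] [294.22551674 198.75548853]
0.104 [213.02944925 228.070656  ] [214.41716166 204.74553771] [294.87829911 201.97260699]
0.044 [215.49845451 254.70287945] [218.57311124 208.34923256] [292.07277106 188.14607541]
```

The side view has the pusher top at row 227. I predicted 228 on the slug and 233.6 on a bare pad, so the near well holds the leftover. Next, the die.

Request:
carry_out:
  rows:
    - [-0.05,-0.024,0,0,0,0]
    - [-0.1,-0.048,0,0,0,0]
    - [-0.1416,-0.0673,0.02,0,0,0]
    - [-0.1416,-0.0673,0.03,0,0,0]
    - [-0.1416,-0.0673,0.03,0,0,0]
    - [-0.1416,-0.0673,0.03,0,0,0]
  jaw: 130

```text
t: 16.4
tool_pos: [0.4435, 0.034, 0.1413]
orientation: [2.343, 2.092, 0.001]
force: [-0.5, 1.4, 0.1]
opening: 0.0456
gripper_force: 0.0
```

```bash
python3 look.py w9.png new_die=.055 die_stand=.04; python3 - <<'E'
from wells import *
for z in(.072,.046,.04): print(proj('w',(.442,.033,z),C))
c=proj('w',(.442,.033,.06),C).astype(int); im=cv2.imread('pics/w9.png')
x0,y0=c[0]-26,c[1]-30
hsv=cv2.cvtColor(im,cv2.COLOR_BGR2HSV)[y0:y0+60,x0:x0+52]
m=np.where(hsv[:,:,1]<50,np.digitize(hsv[:,:,2],[90,130,165,200]),9)
for r in range(60): print(y0+r,''.join('0123456789'[v] if v<9 else ' ' for v in m[r]))
print('x0',x0)
E
```

```text
t 16.4 tcp [0.4435 0.034  0.1413] yaw 83.52 f [-0.45  1.38  0.06]
new_die 0.86 [281. 200.] box 266 292 189 216 [0.4466 0.0381 0.055 ]
die_stand 0.66 [278. 188.] box 246 311 163 232 [0.4444 0.0477 0.04  ]
[277.0186937  210.49218851]
[277.15926317 203.24899192]
[277.18844848 201.74514508]
176                                                     
177                                                     
178                                                     
179                                                     
180                                                     
181                                                     
182                                                     
183                                                     
184                                                     
185                                                     
186                                                     
187                                                     
188                         11111111                    
189                       111111112221                  
190           
[... 1914 characters left out ...]
         
224                                                     
225                                                     
226                                                     
227                                                     
228                                                     
229                                                     
230                                                     
231                                                     
232                                                     
233                                                     
234                                                     
235                                                     
x0 251
```

The die's flange is centred at (279.2,201.5) and its grip top at about row 208.5, which gives (0.444, 0.035). The TCP is within 1 mm of that. Descend and grip above the flange.

Request:
carry_out:
  rows:
    - [0.001,0.0005,0.05,0,0,0]
    - [0.001,0.0005,0.08,0,0,0]
    - [0.001,0.0005,0.091,0,0,0]
    - [0.001,0.0005,0.091,0,0,0]
    - [0.001,0.0005,0.091,0,0,0]

```text
t: 17.18
tool_pos: [0.4447, 0.0343, 0.0512]
orientation: [2.343, 2.09, 0.003]
force: [-0.5, 0.1, -0.0]
opening: 0.0456
gripper_force: 0.0
```

Request:
carry_out:
  rows:
    - [0,0,0,0,0,0]
    - [0,0,0,0,0,0]
    - [0,0,0,0,0,0]
    - [0,0,0,0,0,0]
    - [0,0,0,0,0,0]
  jaw: 255
  force: 35

```text
t: 17.8
tool_pos: [0.4433, 0.0342, 0.0496]
orientation: [2.344, 2.091, -0.0]
force: [0.0, 0.0, 0.8]
opening: 0.0016
gripper_force: 0.0
```

```bash
python3 st.py
```

```text
17.8 [0.4433 0.0342 0.0496] [0.02 0.01 0.78] M [-0.042 -0.052 -0.035] Mtool [-0.057 -0.036  0.035] op 0.001631751343855317 [1.82521850e-04 7.24985613e-05 9.99999981e-01]
```

```bash
python3 st.py; python3 look.py w10.png new_die=.055 die_stand=.04; python3 - <<'E'
from h import *
robot.read_camera('side'); robot.read_camera('top')
for n in('side','top'):
  for k in('new_die','die_stand'):
    for o in robot.outline_of(n,k)[:3]:
        ys,xs=np.nonzero(o['pixels']); print(n,k,round(o['conf'],2),np.round(o['pixel']),xs.min(),xs.max(),ys.min(),ys.max())
for z in(.072,.04): print(proj('side',(.444,.035,z)),proj('top',(.444,.035,z)),proj('wrist',(.444,.035,z)))
im=cv2.imread('pics/w10.png')
hsv=cv2.cvtColor(im,cv2.COLOR_BGR2HSV)[190:300:2,230:330]
m=np.where(hsv[:,:,1]<50,np.digitize(hsv[:,:,2],[50,90,130,165,200]),9)
for r in range(55): print(190+2*r,''.join('0123456789'[v] if v<9 else ' ' for v in m[r]))
E
```

```text
17.8 [0.4433 0.0342 0.0496] [0.02 0.01 0.78] M [-0.042 -0.052 -0.035] Mtool [-0.057 -0.036  0.035] op 0.001631751343855317 [1.82521850e-04 7.24985613e-05 9.99999981e-01]
t 17.8 tcp [0.4433 0.0342 0.0496] yaw 83.46 f [0.02 0.01 0.78]
new_die 0.67 [282. 233.] box 261 297 216 257 [0.4462 0.0387 0.055 ]
die_stand 0.96 [277. 213.] box 232 324 178 267 [0.4436 0.049  0.04  ]
die_stand 0.45 [546.  59.] box 534 559 45 76 [0.6262 0.1313 0.04  ]
side new_die 0.58 [302. 233.] 295 308 220 238
side new_die 0.17 [184. 240.] 178 187 236 243
side die_stand 0.87 [302. 244.] 284 319 225 261
top new_die 0.48 [402. 220.] 395 409 212 226
[300.81962342 220.92382449] [273.96857287 246.02037984] [279.30815194 248.55064727]
[300.46682195 234.48193914] [274.24211217 246.59939751] [279.26988343 230.85712219]
190                                                                                                     
192                                                                                                     
194                                                                                               
[... 4766 characters left out ...]
0000000000   110       0111  000000000000000000000000000000000000000 0
288 000000000000000000000000000000000000000              0      0000000000000000000000000000000000000000
290 000000000000000000000000000000000000000                     0000000000000000000000000000000000000000
292 000000000000000000000000000000000000000                     0000000000000000000000000000000000000000
294 000000000000000000000000000000000000000                     0000000000000000000000000000000000000000
296 000000000000000000000000000000000000000                     0000000000000000000000000000000000000000
298 000000000000000000000000000000000000000              0      0000000000000000000000000000000000000000
```

```bash
python3 - <<'E'
from h import *
im=robot.read_camera('wrist'); im2=robot.read_camera('side')
o=robot.outline_of('wrist','new_die')[0]['pixels']
for r in range(212,264,2): print(r,''.join('.#'[v] for v in o[r,245:315].astype(int)))
o=robot.outline_of('side','new_die')[0]['pixels']
for r in range(214,246): print(r,''.join('.#'[v] for v in o[r,280:325].astype(int)), ' '.join('%3d'%v for v in im2[r,290:318:2].max(1)))
p=robot.read_state()['tool_pos']
print('tcp px wrist',proj('wrist',p),'front tip',proj('wrist',p+[0,.0075,0]),'side',proj('side',p), proj('side',p+[0,0,.05]))
E
```

```text
212 ......................................................................
214 ......................................................................
216 ............................############..............................
218 ........................####################..........................
220 .....................###########################......................
222 ....................#############################.....................
224 ..................#################################...................
226 .................###################################..................
228 .................###################################..................
230 ................#####################################.................
232 ................#####################################.................
234 ...............######################################.................
236 ...............######################################.................
238 ................####################################..................
240 ..................####..........######........
[... 3681 characters left out ...]
64  67  95 115 112 108 101  63
241 ............................................. 103 115 113  69  61  63  64  90 111 114 109 107  91  57
242 .............................................  72  93 104  65  58  62  64  92 113 113 105 109  82  59
243 .............................................  67  69  75  62  63  63  63  94 112 111 107 103  67  62
244 .............................................  68  68  66  63  63  61  65 105 113 111 108  96  66  59
245 .............................................  62  65  66  62  66  63  62  78  96 107 105  89  58  60
tcp px wrist [278.43225587 236.71742374] front tip [277.21394584 226.91266098] side [301.09877478 230.38407798] [301.67743481 208.74029611]
```

The wrist and side pixels both show the closed fingertips just above the die's grip (z about 0.073), so the tips really end about 22 mm behind the reported TCP. I'll open, go 17 mm lower and grip again.

Request:
carry_out:
  rows:
    - [0,0,-0.01,0,0,0]
    - [0,0,-0.01,0,0,0]
    - [0,0,-0.01,0,0,0]
    - [0,0,-0.01,0,0,0]
    - [0,0,0.005,0,0,0]
    - [0,0.001,0.012,0,0,0]
    - [0,0.001,0.017,0,0,0]
    - [0,0.001,0.017,0,0,0]
    - [0,0.001,0.017,0,0,0]
  jaw: 130

```text
t: 19.58
tool_pos: [0.4445, 0.0341, 0.0328]
orientation: [2.344, 2.091, 0.0]
force: [0.3, 1.1, -0.0]
opening: 0.0455
gripper_force: 0.0
```

Request:
carry_out:
  rows:
    - [0,0,0,0,0,0]
    - [0,0,0,0,0,0]
    - [0,0,0,0,0,0]
    - [0,0,0,0,0,0]
    - [0,0,0,0,0,0]
  jaw: 255
  force: 35

```text
t: 20.2
tool_pos: [0.4444, 0.0341, 0.0327]
orientation: [2.344, 2.091, 0.0]
force: [-1.3, -0.2, 0.8]
opening: 0.0147
gripper_force: 35.0
```

```bash
python3 look.py w11.png; python3 - <<'E'
from wells import *
o=robot.outline_of('wrist','new_die')[0]['pixels']
for r in range(216,290,2): print(r,''.join('.#'[v] for v in o[r,245:315].astype(int)))
E
```

```text
t 20.2 tcp [0.4444 0.0341 0.0327] yaw 83.46 f [-1.34 -0.22  0.76]
216 ......................................................................
218 ......................................................................
220 ......................................................................
222 ......................................................................
224 ...........................#################..........................
226 .......................########################.......................
228 .....................############################.....................
230 ...................################################...................
232 .................###################################..................
234 ................######################################................
236 ................######################################................
238 .................#####################################................
240 .....................#############################....................
242 ......................##########################.......
[... 1040 characters left out ...]
.........................
272 .............................############.............................
274 ......................................................................
276 ......................................................................
278 ......................................................................
280 ......................................................................
282 ......................................................................
284 ......................................................................
286 ......................................................................
288 ......................................................................
```

Gripped at 35 N: opening 14.7 mm, and the die mask is symmetric and upright. Lift it and carry it to just short of the far well for a look.

Request:
carry_out:
  rows:
    - [0,0,-0.02,0,0,0]
    - [0,0,-0.05,0,0,0]
    - [0,0,-0.1,0,0,0]
    - [0,0,-0.115,0,0,0]
    - [0.05,0.02,-0.115,0,0,0]
    - [0.1,0.04,-0.115,0,0,0]
    - [0.15,0.06,-0.115,0,0,0]
    - [0.18,0.075,-0.115,0,0,0]
    - [0.1875,0.0812,-0.115,0,0,0]
    - [0.1875,0.0812,-0.115,0,0,0]
    - [0.1875,0.0812,-0.115,0,0,0]

```text
t: 21.68
tool_pos: [0.5458, 0.21, 0.1472]
orientation: [-2.345, -2.09, 0.001]
force: [0.2, 0.4, -0.8]
opening: 0.0148
gripper_force: 35.0
```

```bash
python3 look.py w12.png; python3 - <<'E'
from wells import *
s=robot.read_state(); p=s['tool_pos']; R=Ro.from_rotvec(s['orientation']).as_matrix()
print(p,R.T@[0,0,-1])
wells('pics/w12.png',[proj('w',(.5499,.2419,.044),C)],70); print(proj('w',(.5499,.2419,.044),C))
o=robot.outline_of('wrist','new_die')[0]['pixels']; im=cv2.imread('pics/w12.png'); V=im.max(2)
ys,xs=np.nonzero(o); print(xs.min(),xs.max(),ys.min(),ys.max())
f=lambda z:proj('w',p+R@np.array([0,0,.0227-z]),C)
for z in(0,.03,.036,.062): print(z,f(z))
for r in range(ys.min()-2,ys.max()+3,2): print(r,''.join('.#'[v] for v in o[r,245:315].astype(int)), ' '.join('%3d'%v for v in V[r,262:300:3]))
E
```

```text
t 21.675 tcp [0.5458 0.21   0.1472] yaw 83.41 f [ 0.15  0.37 -0.76]
[0.54593865 0.21005023 0.14746165] [4.80166046e-04 2.89905957e-04 9.99999843e-01]
well [279.1 169.7] [  5   6  19  19 283] [0.55  0.242 0.044]
[279.01704244 169.81297013]
261 298 218 273
0 [278.6142827  226.04900453]
0.03 [278.53946863 240.75469632]
0.036 [278.52186373 244.21517242]
0.062 [278.43185164 261.90823573]
216 ......................................................................  94  87  55  57  79  94  95  91  91  93  93  94  95
218 ...............................#######................................  93  88  59  56  90 112 115 105  94  92  94  95  94
220 ...........................###############............................  92  90  65  81 115 120 121 118 106  93  92  95  95
222 ..........................##################..........................  93  90  83 106 120 120 120 119 116  96  93  94  95
224 ........................######################........................  93  90  97 118 124 126 125 126 121 101  94  95  95
226 .......................#########################......................  94 
[... 2395 characters left out ...]
.............  85  62 223 236 237 239 240 241 240 158  76  43 104
266 .......................#######################........................  73  49 216 236 238 238 240 241 242 185  97  41 101
268 .........................####################.........................  66  53 204 235 238 240 240 242 242 215 110  35  99
270 ...........................#################..........................  55  56 197 226 237 240 241 242 236 216 117  33  97
272 ..............................##########..............................  50  62 199 215 223 233 233 230 217 213 126  33  89
274 ......................................................................  40  71 202 213 214 215 214 211 213 212 137  34  84
```

The far well measures (0.550, 0.242). The die is upright and sits about 0.8 mm along +tool y. Shift over the well and lower to just above the mouth, then enter lightly.

Request:
carry_out:
  rows:
    - [0.0322,-0.0004,0,0,0,0]
    - [0.0322,-0.0004,0.03,0,0,0]
    - [0.0322,-0.0004,0.06,0,0,0]
    - [0.0322,-0.0004,0.074,0,0,0]
    - [0.0322,-0.0004,0.074,0,0,0]
    - [0.0322,-0.0004,0.078,0,0,0]
    - [0.0322,-0.0004,0.082,0,0,0]
    - [0.0322,-0.0004,0.085,0,0,0]
    - [0.0322,-0.0004,0.085,0,0,0]
    - [0.0322,-0.0004,0.085,0,0,0]

```text
t: 23.02
tool_pos: [0.5496, 0.2432, 0.0627]
orientation: [2.344, 2.091, -0.0]
force: [0.3, 0.6, -0.2]
opening: 0.0149
gripper_force: 35.0
```

```bash
python3 st.py
```

```text
23.025 [0.5496 0.2432 0.0627] [ 0.33  0.56 -0.23] M [-0.068 -0.114 -0.001] Mtool [-0.121 -0.055  0.001] op 0.01487786954197345 [ 1.00924256e-04 -6.71556603e-05  9.99999993e-01]
```

In by 4 mm without force. Continue to just above the pad.

Request:
carry_out:
  rows:
    - [0,0,0.004,0,0,0]
    - [0,0,0.008,0,0,0]
    - [0,0,0.012,0,0,0]
    - [0,0,0.016,0,0,0]
    - [0,0,0.018,0,0,0]
    - [0,0,0.018,0,0,0]
    - [0,0,0.018,0,0,0]

```text
t: 23.9
tool_pos: [0.5497, 0.2432, 0.0448]
orientation: [2.344, 2.091, 0.0]
force: [-0.5, -0.2, -1.0]
opening: 0.0147
gripper_force: 35.0
```

```bash
python3 st.py
```

```text
23.9 [0.5497 0.2432 0.0448] [-0.46 -0.23 -0.96] M [-0.027 -0.075  0.013] Mtool [-0.078 -0.018 -0.013] op 0.014718547531378768 [ 4.37955445e-05 -3.01136363e-04  9.99999954e-01]
```

Clear down to 44.8 mm, 2 mm above the pad. Press slowly.

Request:
carry_out:
  rows:
    - [0,0,0.002,0,0,0]
    - [0,0,0.004,0,0,0]
    - [0,0,0.005,0,0,0]
    - [0,0,0.006,0,0,0]
    - [0,0,0.007,0,0,0]
    - [0,0,0.008,0,0,0]
    - [0,0,0.009,0,0,0]
    - [0,0,0.01,0,0,0]
    - [0,0,0.01,0,0,0]

```text
t: 25.02
tool_pos: [0.5505, 0.2436, 0.0367]
orientation: [2.344, 2.091, 0.003]
force: [-4.1, -1.3, 12.5]
opening: 0.0146
gripper_force: 35.1
```

```bash
python3 st.py
```

```text
25.025 [0.5505 0.2436 0.0367] [-4.07 -1.35 12.49] M [-0.26   0.789  0.052] Mtool [ 0.755 -0.348 -0.052] op 0.014623932168679556 [-8.39416221e-04 -1.82115157e-03  9.99997989e-01]
```

Request:
carry_out:
  rows:
    - [0,0,0.001,0,0,0]
    - [0,0,0.002,0,0,0]
    - [0,0,0.002,0,0,0]
    - [0,0,0.002,0,0,0]

```text
t: 25.52
tool_pos: [0.5506, 0.2437, 0.0365]
orientation: [2.344, 2.091, 0.003]
force: [-11.4, -3.7, 26.6]
opening: 0.0147
gripper_force: 35.1
```

```bash
python3 st.py
```

```text
25.525 [0.5506 0.2437 0.0365] [-11.38  -3.73  26.61] M [-0.795  2.193 -0.007] Mtool [ 2.089 -1.039  0.007] op 0.014711316923858214 [-9.01193949e-04 -2.12521278e-03  9.99997336e-01]
```

Hard stop: the force rose to 27 N over 0.2 mm, so the flange is on the bed. Relax, release, rise straight up and verify.

Request:
carry_out:
  rows:
    - [0,0,-0.002,0,0,0]
    - [0,0,-0.0035,0,0,0]
    - [0,0,-0.0035,0,0,0]

```text
t: 25.9
tool_pos: [0.5501, 0.2434, 0.0367]
orientation: [2.344, 2.091, 0.002]
force: [-0.1, -0.2, 6.4]
opening: 0.015
gripper_force: 35.0
```

Request:
carry_out:
  rows:
    - [0,0,0,0,0,0]
    - [0,0,0,0,0,0]
    - [0,0,0,0,0,0]
    - [0,0,0,0,0,0]
  jaw: 140

```text
t: 26.4
tool_pos: [0.5494, 0.2431, 0.0358]
orientation: [-2.344, -2.091, 0.001]
force: [-0.0, -0.6, -0.2]
opening: 0.0415
gripper_force: 0.0
```

Request:
carry_out:
  rows:
    - [0,0,-0.02,0,0,0]
    - [0,0,-0.05,0,0,0]
    - [0,0,-0.1,0,0,0]
    - [0,0,-0.13,0,0,0]
    - [-0.03,0,-0.13,0,0,0]
    - [-0.03,0,-0.13,0,0,0]
    - [-0.03,0,-0.13,0,0,0]

```text
t: 27.28
tool_pos: [0.5463, 0.2137, 0.1668]
orientation: [2.345, 2.091, 0.001]
force: [0.5, -0.0, -0.5]
opening: 0.0424
gripper_force: 0.0
```

```bash
python3 look.py w13.png pusher=.1 new_die=.05; python3 - <<'E'
from wells import *
o=robot.outline_of('wrist','new_die')[0]['pixels']; V=cv2.imread('pics/w13.png').max(2)
ys,xs=np.nonzero(o)
for r in range(ys.min()-1,ys.max()+2): print(r,''.join('.#'[v] for v in o[r,xs.min()-2:xs.max()+3].astype(int)))
print(xs.min())
for z in(.047,.05,.0765,.0705): print(z,proj('w',(.55,.242,z),C))
robot.read_camera('side')
for k in('pusher','new_die'):
  for o in robot.outline_of('side',k)[:2]:
    ys,xs=np.nonzero(o['pixels']); print(k,o['conf'],o['pixel'],xs.min(),xs.max(),ys.min(),ys.max())
for z in(.044,.050,.076): print(z,proj('side',(.55,.242,z)))
print(proj('side',(.5415,.1724,.104)))
E
```

```text
t 27.275 tcp [0.5463 0.2137 0.1668] yaw 83.43 f [ 0.49 -0.01 -0.52]
pusher 0.57 [276. 237.] box 272 285 223 257 [0.541  0.1869 0.1   ]
new_die 0.9 [280. 172.] box 267 293 157 182 [0.5504 0.2407 0.05  ]
156 ...............................
157 ............##.................
158 .........############..........
159 .......###############.........
160 ......#################........
161 .....###################.......
162 .....####################......
163 ....######################.....
164 ...########################....
165 ...########################....
166 ...########################....
167 ...#########################...
168 ..##########################...
169 ..##########################...
170 ..##########################...
171 ..###########################..
172 ...#########################...
173 ...#########################...
174 ...########################....
175 ...########################....
176 ....######################.....
177 ....######################.....
178 .....####################......
179 ......##################.......
180 .......################........
181 ........#############..........
182 ...........#########...........
183 ...............................
267
0.047 [278.95443815 170.871185  ]
0.05 [278.95545701 171.30808231]
0.0765 [278.96534338 175.54747263]
0.0705 [278.96295475 174.52320038]
pusher 0.69 [215.1, 242.2] 212 220 228 259
new_die 0.76 [183.5, 275.5] 179 194 259 282
0.044 [186.63468176 275.076827  ]
0.05 [186.27407445 272.44891354]
0.076 [184.67920952 260.82638973]
[213.02944925 228.070656  ]
```

```bash
python3 -c "
from plant import robot
print(robot.close_job())"
```

```text
the job is handed in; nothing more can be done
None
```

I handed the job in at about 27 s; it returned no verdict. The pusher stands released on the leftover in the near well (about y = 0.17 m), and the die is pressed home in the far well (peak about 29 N, flange against the bed).

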